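Slide a macro pad under the hood of the key tester and bolt it in

TASK

Put the small keyboard pad with the pink keys, keys up, into the key tester: slide it lengthwise along the dock's bed, under the clear hood, until it is fully home against the stop at the back. Then slide the bolt with the red knob all the way across behind it. Leave the cream-keyed pad, the bottle and the tape roll where they are.

Things in the scene. Friction and masses are not known exactly. Their poses are not given: they have to be found in the camera images.
- pad_c (a point): Centre (half-way up, 15 mm above its underside) of the pad with pink keys: a loose black case 116 mm long (its x axis), 54 mm wide (y) and 20 mm high with upright sides, under two rows of five pink keys that rise to 30 mm over the middle 98 x 40 mm; about 0.2 kg. z axis up. It lies on the table. Either end may go in first. Its x axis starts within 50 degrees of the dock's x.
- other_c (a point): Centre (15 mm up) of the other pad: same shape and size, cream keys. Leave it alone. It and the pink pad lie in front of the dock's apron or beside it, either one nearer to the robot, both roughly along the dock's slide direction.
- dock: The key tester, fixed to the table. Origin at table height, on the channel's centre line, straight below the hood's front lip; x = direction in which the pad slides in, y to the left of it, z up. Bed: aluminium plate, top 6 mm above the table, from x=-115 mm (open apron 110 mm wide in front of the hood) to the stop. Pad fully home: its centre at x=80, y=0, z=21 mm.
- dock_lip (a point): Middle of the lower edge of the yellow front lip of the hood (dock x=0, y=0, 66 mm above the table). The hood is a clear plate 92 mm wide, underside 66 and top 72 mm up, from here back to the stop. The rear end of a home pad is 22 mm inside this lip, so a tool that pushes it home must lean back out of the hood, by about 30 to 45 degrees.
- dock_stop (a point): The stop: middle of the upright front face of the black tester box, 36 mm above the table, at dock x=138 mm; the box is 60 mm deep, 110 mm wide, 90 mm high. Grey walls under the hood form a channel 60 mm wide (y -30 to +30 mm) from x=35 mm to the stop, with a yellow funnel about 80 mm wide at its mouth (x 17 to 36 mm).
- bolt (a joint): Travel in m of the steel bolt along the dock's +y: 0 = drawn back, 0.085 = fully shut (hard stop). It starts at 0 to 0.02, clear of the channel. A bar at dock x = 3 to 13 mm, 12 to 24 mm above the table; its tip is at dock y = -55 mm + travel, so when shut it lies right across the channel, behind the home pad. About 2 N moves it; it stays where it is left.
- bolt_knob (a point): Middle of the bolt's upright red knob, 16 mm diameter, from 24 to 60 mm above the table (this point is 42 mm up), at dock x = 8 mm, y = -170 mm + bolt travel. When the bolt is shut 39 mm are free between the knob's side and the hood. The bolt runs over a bed strip 30 mm wide, 6 mm high. Axes as the dock's.
- bottle_c (a point): Centre (75 mm up) of a standing white bottle, 56 mm diameter, 150 mm high. Leave it alone.
- tape_c (a point): Centre (12 mm up) of a roll of brown tape lying flat, 90 mm diameter, 24 mm high. Leave it alone.
Mind the look-alikes: they are no part of the job. Leave any purple look-alike of the part that bears pad_c alone.

How it is judged:
On the way, in this order (a step that is already met when the one before it is completed fails the run):
1. the pink-keyed pad is fully home under the hood, keys up, the bolt still open (x of pad_c in the frame of dock above 0.075 m and y of pad_c in the frame of dock between -0.006 and 0.006 m and z of pad_c in the frame of dock below 0.026 m and angle between pad_c's own z axis and vertical below 0.1 rad and value of joint bolt below 0.03 m), for 0.2 s.
2. the bolt is shut behind the pad (x of pad_c in the frame of dock above 0.075 m and y of pad_c in the frame of dock between -0.006 and 0.006 m and z of pad_c in the frame of dock below 0.026 m and angle between pad_c's own z axis and vertical below 0.1 rad and value of joint bolt above 0.079 m), for 0.2 s.
At the end, for the whole second after the job is handed in: The pink-keyed pad lies flat on the dock's bed, keys up, within 5 mm of fully home (centre more than 75 mm inside the lip and within 6 mm of the centre line), and the bolt is shut to within 6 mm (travel above 79 mm) (all of step 2); the robot touches nothing.
It fails at once if the cream-keyed pad is shifted by more than 30 mm (distance of other_c from where it was at the start of the episode above 0.03 m).
It fails at once if the bottle is shifted by more than 30 mm (distance of bottle_c from where it was at the start of the episode above 0.03 m).
It fails at once if the tape roll is shifted by more than 30 mm (distance of tape_c from where it was at the start of the episode above 0.03 m).
It also fails if it takes over 66 s, if anything falls off the work surface, if the arm or the gripper's body presses on something with over 40 N, if the wrist force passes 120 N, or if a joint passes its speed limit or range.

ROBOT

A 6-joint arm with a two-finger parallel gripper is mounted at the origin on the work surface. World frame = base frame: x ahead of the robot, y to its left, z up, the work surface at z = 0. Lengths are in m, angles in rad, forces in N, time in s.
With the tool pointing down it reaches from about 0.25 to 0.775 m from the base axis. Payload 4 kg.
Tool frame: the origin (TCP) lies on the centre line of the jaws, within the pads' length; the fingertips stand 17 mm ahead of it and the grasp point (between the pads) lies 2 mm behind it (r.nose_length is the distance from the TCP to the fingertips, in m); z points along the fingers, y is the direction in which the jaws open and shut (so a half turn about z gives the same grasp; the last joint's range is limited). The gripper opens to 94 mm and grips with 3 to 60 N. Pads are 16 mm wide; open, the fingers measure 119 mm over their backs; the gripper's body (75 mm by 177 mm) begins 78 mm behind the grasp point.
Start: joints at [-0.103, 0.087, 1.371, -0, 1.684, -0.103], TCP at [0.55, -0, 0.223] pointing down, gripper open.
Joint ranges: [-3.1, 3.1], [-0.76, 2.03], [0.27, 2.55], [-1.08, 4.22], [0.17, 2.65], [-2.57, 2.57]. Speed limits (rad/s): [2.79, 2.79, 3.14, 3.14, 3.14, 3.14].

INTERFACE

Orientations are given as a unit quaternion [x, y, z, w].
In Python, from rig import observe, optics, order, r gives the robot as it stands.
- The arm moves only by the shell command python3 -m inch 'ROWS' [FORCE]. ROWS is JSON, a list of rows, each a list of 3 entries, a list of its own where there are three numbers: the gripper command: -1 is shut, 1 is fully open, values between are in proportion, then the shift along the world's x, y, z as a fraction of full scale, then the turn about the world's z as a fraction of full scale. In form: [[hand, [tx, ty, tz], turn], ...]. A call has exactly 8 rows; each row shifts and turns the commanded pose from where the row before left it; what a row does not reach is not made up. Full scale, the value 1, is 0.3 m for a shift and 180 degrees for a turn. A row lasts 1/10 s, in which the tool goes at most 50 mm and 8.59 degrees, less where a joint would pass 70% of its speed; a pose out of reach is approached as far as the arm can. A call with a number of a shift or a turn outside -1 to 1 is refused whole. A call with a gripper value outside its range is refused whole. The fingers move at their own pace and stop on an object; FORCE is the grip in N (left out, the last holds). Time passes only in rows, so rows that do not move let the fingers close, or fill a call up. It gives the time, the measured TCP pose, the force and the opening at its end, in the units of the state.
- observe(): the state, without advancing time (a new reading comes with each control period).
- optics.camera(name): name is "scene" or "side" or "wrist"; returns the picture (384x512x3 uint8, blue, green, red); there is no depth.
- optics.camera_model(name): a dict with "K" (3x3 intrinsics, pixels), "eye" and "rotation" of the camera in the world; the wrist camera has in their place "mount" (4x4, takes a point from camera to tool coordinates, whose origin is the TCP and whose axes are the flange's). Camera axes: x right, y up, looking along -z (the intrinsics and any distortion apply to the point x, -y, -z); pixel columns grow to the right and rows downward; lengths in m; the calibration is good to about 2 mm. A picture is of the moment at which its call begins: read the wrist's pose just before it. camera_model takes no time and is no camera call.
- order.hand_in(): hands the job in, once; it reports no verdict.
The state is a dict: "t": time; "joint_positions": joint angles; "joint_velocities": joint speeds; "joint_torque": joint torques, N m; "ee_pos": TCP position; "tcp_rot": TCP orientation; "ft_force": force on the tool from outside, world axes, zero at the start; "moment": the same for the moment, N m; "width": opening from 0.0 (shut) to 1.0 (fully open).
Only numpy, scipy, OpenCV 4.12 (cv2) and the standard library are available. Lean on these libraries where they do the work, as an engineer would, in place of code of your own. Each camera call takes 0.05 s, during which the arm holds its last target. There are 200 camera calls.

## Working session

There is one attempt and no reset: what is moved stays moved. The work goes in short steps, Python scripts to look and compute and a shell command to move; the robot and the scene stay as the last step left them, time stands still between calls to the robot, and variables do not carry over. Pictures are saved under pics/ and viewed, about 8 in all and at most 12, crops included, and the job is handed in when it is done.

```bash
mkdir -p pics; ls
python3 - <<'E'
from rig import observe, optics, order, r
import cv2
s=observe();print(s)
for n in("scene","side","wrist"):
    m=optics.camera_model(n);print(n,m)
a=optics.camera("scene");b=optics.camera("side")
cv2.imwrite("pics/scene0.png",a);cv2.imwrite("pics/side0.png",b)
E
```

```text
pics
{'t': 0.0, 'joint_positions': array([-1.03118521e-01,  8.79354052e-02,  1.37221600e+00, -6.12543501e-06,
        1.68356848e+00, -1.03080879e-01]), 'joint_velocities': array([0.00054556, 0.00016145, 0.00023982, 0.0005714 , 0.00052372,
       0.00124101]), 'joint_torque': array([ 1.28542815e-03, -3.40182602e+01, -3.02423716e+01,  7.18220207e-02,
        3.29729996e-02, -1.13141955e-04]), 'ee_pos': array([5.49507903e-01, 3.40777281e-05, 2.21334234e-01]), 'tcp_rot': array([ 7.07119931e-01,  7.07092831e-01, -6.73055764e-04, -8.23580225e-04]), 'ft_force': array([1.30213703, 0.35239438, 0.12938649]), 'moment': array([0.03775386, 0.0108388 , 0.00564572]), 'width': 0.9995060952402741}
scene {'K': array([[492.98919572,   0.        , 256.9283288 ],
       [  0.        , 492.98919572, 197.89790649],
       [  0.        ,   0.        ,   1.        ]]), 'eye': array([ 1.25487655, -0.57902786,  0.87071392]), 'rotation': array([0.3732869 , 0.17033588, 0.3810573 , 0.82851548])}
side {'K': array([[376.63592433,   0.        , 258.50664935],
       [  0.        , 376.63592433, 193.82042071],
       [  0.        ,   0.        ,   1.        ]]), 'eye': array([ 0.26640449, -0.67818768,  0.60041123]), 'rotation': array([ 0.45762522, -0.09815787, -0.20347724,  0.85996582])}
wrist {'K': array([[277.44568462,   0.        , 253.5384352 ],
       [  0.        , 277.44568462, 188.07254964],
       [  0.        ,   0.        ,   1.        ]]), 'mount': array([[-8.41480650e-04,  9.59700689e-01,  2.81022915e-01,
         8.20614022e-02],
       [ 9.99999233e-01,  5.52281997e-04,  1.10828895e-03,
         2.27149990e-05],
       [ 9.08421776e-04,  2.81023632e-01, -9.59700418e-01,
        -1.63433149e-01],
       [ 0.00000000e+00,  0.00000000e+00,  0.00000000e+00,
         1.00000000e+00]])}
```

View pics/scene0.png

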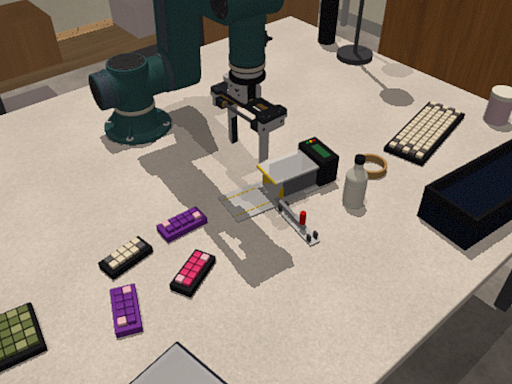

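View pics/side0.png

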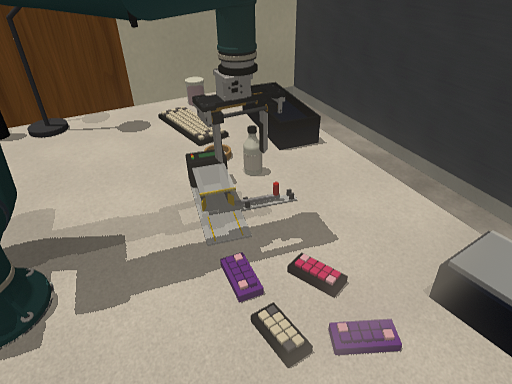

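```bash
python3 - <<'E'
import rig,inspect
from rig import r
print([x for x in dir(r) if x[0]!='_'], r.nose_length)
E
python3 -m inch --help | head -30
```

```text
['MotionError', 'nose_length'] 0.017invalid input: not JSON, or not a number
```

```bash
cat > h.py <<'E'
import numpy as np, cv2
from scipy.spatial.transform import Rotation as R
from rig import observe, optics
def cam(n, s=None):
    m=optics.camera_model(n)
    if 'mount' in m:
        s=s or observe(); Rt=R.from_quat(s['tcp_rot']).as_matrix(); M=m['mount']
        return m['K'], Rt@M[:3,3]+s['ee_pos'], Rt@M[:3,:3]
    return m['K'], m['eye'], R.from_quat(m['rotation']).as_matrix()
def ray(c,uv):
    K,e,Rm=c; d=np.linalg.inv(K)@[uv[0],uv[1],1]; return e, Rm@[d[0],-d[1],-d[2]]
def plane(c,uv,z):
    e,d=ray(c,uv); return e+d*(z-e[2])/d[2]
def proj(c,p):
    K,e,Rm=c; q=Rm.T@(np.asarray(p)-e); q=K@[q[0],-q[1],-q[2]]; return q[:2]/q[2]
def tri(c1,u1,c2,u2):
    e1,d1=ray(c1,u1);e2,d2=ray(c2,u2)
    A=np.stack([d1,-d2],1); t=np.linalg.lstsq(A,e2-e1,rcond=None)[0]
    p,q=e1+t[0]*d1,e2+t[1]*d2; return (p+q)/2, np.linalg.norm(p-q)
def masks(im):
    h=cv2.cvtColor(im,cv2.COLOR_BGR2HSV)
    g=lambda a,b:cv2.inRange(h,np.array(a),np.array(b))
    return dict(pink=g((160,110,120),(176,255,255)),red=g((0,190,90),(6,255,255))|g((177,190,90),(180,255,255)),yellow=g((20,130,120),(32,255,255)))
E
python3 - <<'E'
from h import *
for n in('scene','side'):
    im=cv2.imread(f'pics/{n}0.png');c=cam(n)
    for k,m in masks(im).items():
        cs,_=cv2.findContours(m,cv2.RETR_EXTERNAL,cv2.CHAIN_APPROX_NONE)
        for q in cs:
            if cv2.contourArea(q)>8:
                M=cv2.moments(q);u=(M['m10']/M['m00'],M['m01']/M['m00'])
                print(n,k,np.round(u,1),cv2.contourArea(q),cv2.boundingRect(q),[plane(c,u,z).round(3)[:2] for z in(.006,.028,.066)])
a=cv2.imread('pics/scene0.png')[130:300,150:400];b=cv2.imread('pics/side0.png')[130:300,150:350]
a=cv2.resize(a,None,fx=3,fy=3,interpolation=cv2.INTER_CUBIC)
b=cv2.resize(b,None,fx=3.2,fy=3.2,interpolation=cv2.INTER_CUBIC)
cv2.imwrite('pics/a.png',a);cv2.imwrite('pics/b.png',b)
E
```

```text
scene pink [192.  267.4] 384.0 (180, 251, 26, 34) [array([ 0.601, -0.21 ]), array([ 0.618, -0.22 ]), array([ 0.647, -0.236])]
scene red [302.3 217.1] 42.5 (300, 211, 6, 14) [array([0.646, 0.098]), array([0.662, 0.081]), array([0.689, 0.051])]
scene yellow [266.2 174.2] 37.0 (257, 165, 20, 20) [array([0.457, 0.143]), array([0.477, 0.124]), array([0.512, 0.093])]
side pink [316.9 268.1] 412.5 (295, 258, 46, 22) [array([ 0.628, -0.204]), array([ 0.615, -0.221]), array([ 0.592, -0.252])]
side yellow [212.4 191.5] 19.5 (200, 188, 36, 7) [array([0.531, 0.184]), array([0.521, 0.152]), array([0.504, 0.097])]
```

View pics/a.png

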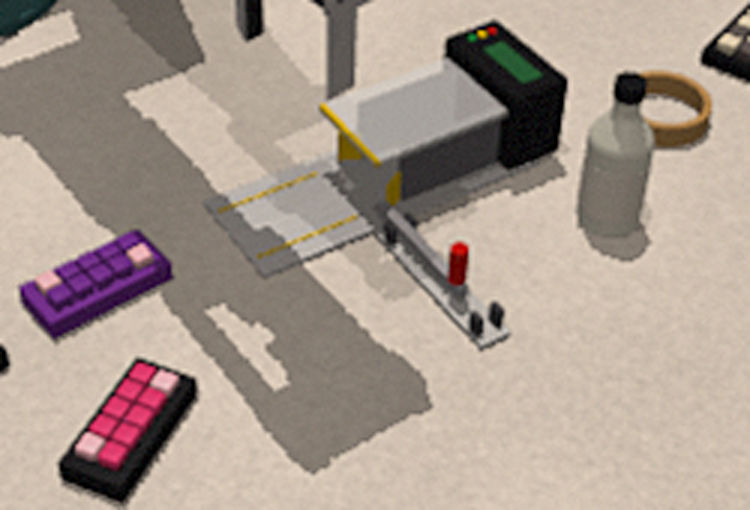

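View pics/b.png

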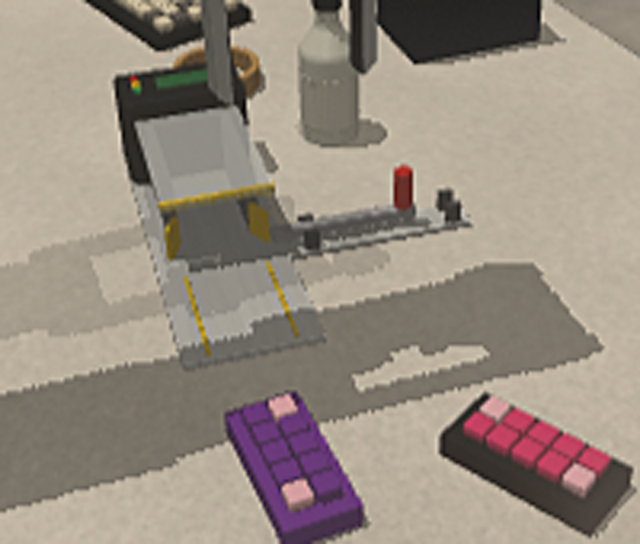

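Run:
```python
from h import *
A,B=cam('scene'),cam('side')
P=dict(lipL=((323,106),(160,206)),lipR=((378,161),(273,187)),apL=((208,205),(183,366)),apR=((262,274),(325,338)),knobT=((459,246),(403,169)),knobB=((457,283),(403,207)),
 pk1=((152,362),(492,407)),pk2=((103,458),(578,478)))
for k,(a,b) in P.items():
    p,e=tri(A,np.array(a)/3+(150,130),B,np.array(b)/3.2+(150,130));P[k]=p;print(k,p.round(4),round(e,4))
L=(P['lipL']+P['lipR'])/2; Q=(P['apL']+P['apR'])/2
d1=(L-Q)[:2]; d2=(P['lipR']-P['lipL'])[:2];d3=(P['apR']-P['apL'])[:2]
an=lambda v:np.degrees(np.arctan2(v[1],v[0]))
print(L,Q,np.linalg.norm(d1),an(d1),an(d2)+90,an(d3)+90,np.linalg.norm(d2),np.linalg.norm(d3))
# pink case outline: black corners in a.png of top rim (z=.02) and base
for n,c,pts,o,s in(('sc',A,[(138,360),(196,380),(124,500),(62,462)],(150,130),3),('si',B,[(485,395),(632,466),(591,535),(442,455)],(150,130),3.2)):
    print(n,[plane(c,np.array(p)/s+o,z)[:2].round(3) for p,z in zip(pts,(.02,.02,0.0,.02))])
```

```text
lipL [0.4713 0.0987 0.067 ] 0.0016
lipR [0.5609 0.0824 0.0681] 0.0036
apL [ 0.4444 -0.0125 -0.0029] 0.0004
apR [ 0.5497 -0.0364  0.0028] 0.0023
knobT [0.673  0.0687 0.0591] 0.0021
knobB [0.6741 0.0692 0.0192] 0.0004
pk1 [ 0.6013 -0.1856  0.0393] 0.0086
pk2 [ 0.6311 -0.2505  0.0133] 0.0014
[0.51608293 0.09052523 0.06755623] [ 4.97028846e-01 -2.44204552e-02 -4.48074871e-05] 0.11651423897723377 80.58789734580687 79.67998446082217 77.22376103085922 0.09110820386803309 0.10795728424714203
sc [array([ 0.574, -0.179]), array([ 0.62 , -0.157]), array([ 0.664, -0.256]), array([ 0.62 , -0.278])]
si [array([ 0.614, -0.162]), array([ 0.664, -0.262]), array([ 0.619, -0.283]), array([ 0.56 , -0.198])]
```

```bash
python3 -m inch '[[1,[0.046,-0.147,0],0.028],[1,[0.046,-0.147,0],0.028],[1,[0.046,-0.147,0],0.028],[1,[0.046,-0.147,0],0.028],[1,[0.046,-0.147,0],0.028],[1,[0,0,0],0],[1,[0,0,0],0],[1,[0,0,0],0]]' 25
python3 - <<'E'
from h import *
s=observe();print(s['ee_pos'],R.from_quat(s['tcp_rot']).as_matrix().round(3).tolist())
im=optics.camera('wrist');cv2.imwrite('pics/w1.png',im);c=cam('wrist',s)
m=masks(im)['pink'];m=cv2.morphologyEx(m,cv2.MORPH_CLOSE,np.ones((9,9)))
h=cv2.cvtColor(im,cv2.COLOR_BGR2HSV)
cs=cv2.findContours(m,cv2.RETR_EXTERNAL,cv2.CHAIN_APPROX_NONE)[0]
q=max(cs,key=cv2.contourArea);print(cv2.contourArea(q),cv2.boundingRect(q))
pts=np.array([plane(c,p[0],.03)[:2] for p in q],np.float32)*1000
print(cv2.minAreaRect(pts))
E
```

```text
t: 0.9
ee_pos: [0.6188, -0.2195, 0.2222]
tcp_rot: [0.536, 0.844, 0.0, -0.0]
ft_force: [-0.2, 0.4, 0.0]
width: 1.0
[ 0.61878516 -0.21948006  0.22222512] [[-0.426, 0.905, -0.001], [0.905, 0.426, 0.001], [0.001, -0.0, -1.0]]
1008.0 (239, 156, 27, 48)
((621.10009765625, -230.218017578125), (34.500980377197266, 64.5611801147461), 25.8343505859375)
```

View pics/w1.png

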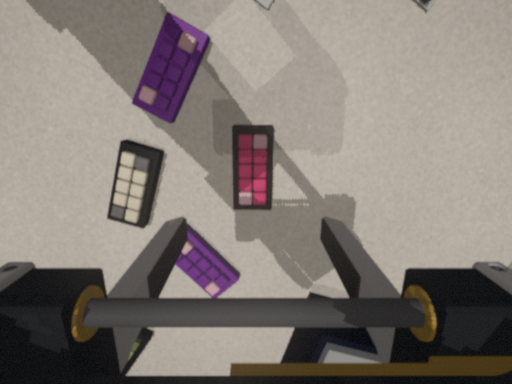

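Run:
```python
from h import *
im=cv2.imread('pics/w1.png');c=cam('wrist')
g=(im.max(2)<60)|(masks(im)['pink']>0)
roi=np.zeros(g.shape,np.uint8);roi[115:220,226:282]=g[115:220,226:282]*255
roi=cv2.morphologyEx(roi,cv2.MORPH_OPEN,np.ones((5,5)));roi=cv2.morphologyEx(roi,cv2.MORPH_CLOSE,np.ones((15,15)))
q=max(cv2.findContours(roi,0,1)[0],key=cv2.contourArea);print(cv2.boundingRect(q))
pts=np.array([plane(c,p[0],.018)[:2] for p in q],np.float32)*1000
print(cv2.minAreaRect(pts))
```

```text
(233, 125, 40, 79)
((614.2034301757812, -214.58718872070312), (51.50913619995117, 106.6883316040039), 24.02841567993164)
```

```bash
python3 -m inch '[[1,[-0.01,0.005,-0.12],0],[1,[0,0,-0.14],0],[1,[0,0,-0.14],0],[1,[0,0,-0.13],0],[1,[0,0,-0.1],0],[1,[0,0,-0.037],0],[1,[0,0,0],0],[1,[0,0,0],0]]' 25
python3 -m inch '[[-1,[0,0,0],0],[-1,[0,0,0],0],[-1,[0,0,0],0],[-1,[0,0,0],0],[-1,[0,0,0],0],[-1,[0,0,0],0],[-1,[0,0,0.03],0],[-1,[0,0,0],0]]' 25
```

```text
t: 1.75
ee_pos: [0.6173, -0.2188, 0.0246]
tcp_rot: [0.535, 0.845, 0.0, 0.002]
ft_force: [-0.6, -0.2, 0.5]
width: 0.997
t: 2.55
ee_pos: [0.6165, -0.2193, 0.0324]
tcp_rot: [0.536, 0.844, 0.0, 0.001]
ft_force: [1.0, -0.5, -2.3]
width: 0.574
```

```bash
python3 -m inch '[[-1,[0,0,0.16],0],[-1,[0,0,0.16],0],[-1,[-0.064,0.128,0],-0.033],[-1,[-0.064,0.128,0],-0.033],[-1,[-0.064,0.128,0],-0.033],[-1,[-0.064,0.128,0],-0.033],[-1,[-0.064,0.128,0],-0.033],[-1,[-0.064,0.128,0],-0.032]]'
python3 -m inch '[[-1,[0,0,0],0],[-1,[0,0,0],0],[-1,[0,0,0],0],[-1,[0,0,0],0],[-1,[0,0,0],0],[-1,[0,0,0],0],[-1,[0,0,0],0],[-1,[0,0,0],0]]'
python3 - <<'E'
from h import *
s=observe()
im=optics.camera('wrist');cv2.imwrite('pics/w2.png',im)
import pickle;pickle.dump((s,cam('wrist',s)),open('w2.pkl','wb'))
cv2.imwrite('pics/w2.png',im); print(s['joint_positions'])
E
```

```text
t: 3.35
ee_pos: [0.4997, 0.0127, 0.1274]
tcp_rot: [0.769, 0.639, 0.0, 0.0]
ft_force: [0.5, 0.8, -2.8]
width: 0.569
t: 4.15
ee_pos: [0.5009, 0.0111, 0.1273]
tcp_rot: [0.768, 0.641, -0.0, -0.0]
ft_force: [0.0, -0.5, -1.6]
width: 0.569
[-9.09850439e-02  1.72545402e-02  1.63410869e+00 -2.39678084e-05
  1.49037377e+00  8.85310414e-02]
```

View pics/w2.png

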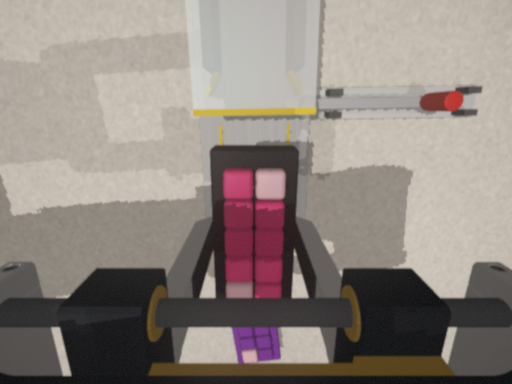

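Run:
```python
from h import *
import pickle
s,c=pickle.load(open('w2.pkl','rb'));im=cv2.imread('pics/w2.png')
h=cv2.cvtColor(im,cv2.COLOR_BGR2HSV)
m=cv2.inRange(h,(20,150,100),(35,255,255));m[122:]=0;m[:100]=0
ys,xs=np.nonzero(m);print(xs.min(),xs.max())
f=np.polyfit(xs,ys,1)
P=[plane(c,(x,np.polyval(f,x)),.069)[:2] for x in(xs.min(),xs.max()+1)]
d=P[1]-P[0];L=(P[0]+P[1])/2;print('lip',L.round(4),np.linalg.norm(d),np.degrees(np.arctan2(d[1],d[0]))+90)
k=plane(c,(455,100),.06);print('knob',k.round(4))
a=np.radians(79.7);ex=np.array([np.cos(a),np.sin(a)]);ey=np.array([-ex[1],ex[0]])
for n,p in(('knob',k[:2]),('tcp',s['ee_pos'][:2])):print(n,(p-L)@ex,(p-L)@ey)
z=s['ee_pos'][2]-.0246+.02
F=[plane(c,u,z)[:2] for u in((212,149),(298,149))];print('padfront',[((p-L)@ex,(p-L)@ey) for p in F])
x=R.from_quat(s['tcp_rot']).as_matrix()[:,0];print(np.degrees(np.arctan2(x[1],x[0])))
```

```text
194 315
lip [0.5157 0.0882] 0.09401987318813075 80.51072354000218
knob [0.6733 0.0683 0.06  ]
knob 0.008663805003322565 -0.15854076646350124
tcp -0.07846191559407718 0.0008757470111856666
padfront [(np.float64(-0.020941291048702647), np.float64(0.02621221859788845)), (np.float64(-0.020964270283033368), np.float64(-0.025910838603831962))]
79.71459652610301
```

```bash
python3 -m inch '[[-1,[0,0,-0.1],0],[-1,[0,0,-0.1],0],[-1,[0,0,-0.08],0],[-1,[0,0,-0.037],0],[-1,[0,0,0],0],[-1,[0,0,0],0],[-1,[0.004,0.02,0],0],[-1,[0.004,0.02,0],0]]'
python3 -m inch '[[-1,[0.006,0.03,0],0],[-1,[0.006,0.03,0],0],[-1,[0.006,0.03,0],0],[-1,[0.006,0.03,0],0],[-1,[0,0,0],0],[-1,[0,0,0],0],[-1,[0,0,0],0],[-1,[0,0,0],0]]'
```

```text
t: 5.0
ee_pos: [0.5044, 0.0237, 0.0338]
tcp_rot: [0.768, 0.641, 0.001, 0.001]
ft_force: [0.4, 0.2, -1.3]
width: 0.573
t: 5.8
ee_pos: [0.5103, 0.0591, 0.0322]
tcp_rot: [0.768, 0.641, -0.0, 0.0]
ft_force: [0.6, 0.5, -1.3]
width: 0.568
```

```bash
python3 -m inch '[[-1,[0,0,-0.005],0],[0.44,[0,0,0],0],[0.44,[0,0,0],0],[0.44,[0,0,0],0],[0.44,[0,0,0],0],[0.44,[0,0,0.06],0],[0.44,[0,0,0.09],0],[0.44,[0,0,0.09],0]]'
python3 -m inch '[[-0.57,[-0.025,-0.14,0],0],[-0.57,[-0.025,-0.14,0],0],[-0.57,[0,0,-0.07],0],[-0.57,[0,0,-0.1],0],[-0.57,[0,0,-0.078],0],[-0.57,[0,0,0],0],[-0.57,[0,0,0],0],[-0.57,[0,0,0],0]]'
```

```text
t: 6.6
ee_pos: [0.51, 0.0594, 0.1033]
tcp_rot: [0.768, 0.641, -0.0, -0.0]
ft_force: [-0.2, -0.4, -0.3]
width: 0.721
t: 7.4
ee_pos: [0.4966, -0.0247, 0.0301]
tcp_rot: [0.767, 0.641, 0.001, 0.001]
ft_force: [-0.8, -0.4, 0.8]
width: 0.217
```

```bash
python3 -m inch '[[-0.57,[0,0,0.1],0],[-0.57,[0,0,0.1],0],[-0.57,[0,0,0],0],[-0.57,[0,0,0],0],[-0.57,[0,0,0],0],[-0.57,[-0.029,-0.163,0],0],[-0.57,[-0.029,-0.163,0],0],[-0.57,[-0.029,-0.163,0],0]]'
cat > st.py <<'E'
from h import *
L=np.array([.5157,.0885]);a=np.radians(79.9);ex=np.array([np.cos(a),np.sin(a)]);ey=np.array([-ex[1],ex[0]])
def dk(p):p=np.asarray(p)[:2]-L;return p@ex,p@ey
if __name__=='__main__':
    s=observe();print(np.round(dk(s['ee_pos']),4),s['ee_pos'].round(4),'j1v',s['joint_velocities'].round(3))
E
python3 st.py
python3 -m inch '[[-0.57,[0,0,0],0],[-0.57,[0,0,0],0],[-0.57,[0,0,0],0],[-0.57,[0,0,0],0],[-0.57,[0.029,0.163,0],0],[-0.57,[0.029,0.163,0],0],[-0.57,[0.029,0.163,0],0],[-0.57,[0,0,0],0]]'
python3 st.py
```

```text
t: 8.2
ee_pos: [0.4682, -0.1719, 0.087]
tcp_rot: [0.767, 0.642, -0.0, -0.001]
ft_force: [0.4, -0.7, 0.1]
width: 0.213
[-0.2647  0.0011] [ 0.4682 -0.1719  0.087 ] j1v [-0.992  0.148 -0.154  0.004 -0.001 -0.967]
t: 9.0
ee_pos: [0.4957, -0.0179, 0.0884]
tcp_rot: [0.764, 0.645, 0.001, -0.001]
ft_force: [-0.3, -0.6, -0.9]
width: 0.217
[-0.1082  0.0011] [ 0.4957 -0.0179  0.0884] j1v [-0.087 -0.001  0.    -0.074 -0.002 -0.06 ]
```

```bash
cat > pad.py <<'E'
from st import *
import sys
for n in('scene','side'):
    im=optics.camera(n);cv2.imwrite(f'pics/{sys.argv[1]}_{n}.png',im);c=cam(n)
    h=cv2.cvtColor(im,cv2.COLOR_BGR2HSV);m=cv2.inRange(h,(160,60,60),(179,255,255))
    roi=np.zeros_like(m);us=[proj(c,(*(L+x*ex+y*ey),z)) for x in(-.18,.14) for y in(-.035,.035) for z in(.01,.04)]
    cv2.fillConvexPoly(roi,cv2.convexHull(np.array(us,np.int32)),255);m&=roi
    ys,xs=np.nonzero(m)
    D=np.array([dk(plane(c,(x,y),.035)) for x,y in zip(xs,ys)])
    print(n,len(xs),'x range',np.percentile(D[:,0],[1,50,99]).round(3),'y',np.percentile(D[:,1],[1,50,99]).round(3))
E
python3 pad.py p0
python3 -m inch '[[-0.57,[-0.015,-0.087,0],0],[-0.57,[-0.015,-0.087,0],0],[-0.57,[0,0,-0.1],0],[-0.57,[0,0,-0.1],0],[-0.57,[0,0,0],0],[-0.57,[0,0,0],0],[-0.57,[0,0,0],0],[-0.57,[0,0,0],0]]'; python3 st.py
```

```text
scene 387 x range [-0.079 -0.032  0.014] y [-0.026 -0.005  0.017]
side 197 x range [-0.204 -0.047  0.012] y [-0.017 -0.005  0.019]
t: 9.9
ee_pos: [0.4878, -0.0772, 0.0303]
tcp_rot: [0.767, 0.641, 0.001, 0.002]
ft_force: [0.2, -0.1, 0.7]
width: 0.215
[-0.1681 -0.0016] [ 0.4878 -0.0772  0.0303] j1v [ 0.004 -0.     0.006 -0.    -0.002  0.   ]
```

```bash
python3 -m inch '[[-0.57,[0.029,0.164,0],0],[-0.57,[0.029,0.164,0],0],[-0.57,[-0.029,-0.164,0],0],[-0.57,[0,0,0],0],[-0.57,[0,0,0],0],[-0.57,[0,0,0],0],[-0.57,[0,0,0],0],[-0.57,[0,0,0],0]]'; python3 st.py; python3 pad.py p1
```

```text
t: 10.7
ee_pos: [0.4951, -0.0283, 0.0285]
tcp_rot: [0.768, 0.64, 0.0, 0.0]
ft_force: [0.1, 0.4, -0.1]
width: 0.214
[-0.1186 -0.0003] [ 0.4951 -0.0283  0.0285] j1v [ 0.001  0.002  0.001 -0.002 -0.001 -0.001]
scene 151 x range [-0.015  0.005  0.041] y [-0.024 -0.008  0.016]
side 14 x range [-0.206 -0.01   0.   ] y [-0.014 -0.01   0.021]
```

Run:
```python
import cv2
a=cv2.imread('pics/p1_scene.png')[130:250,190:350]
cv2.imwrite('pics/p1c.png',cv2.resize(a,None,fx=4.5,fy=4.5,interpolation=cv2.INTER_CUBIC))
```

```text
(no output)
```

View pics/p1c.png

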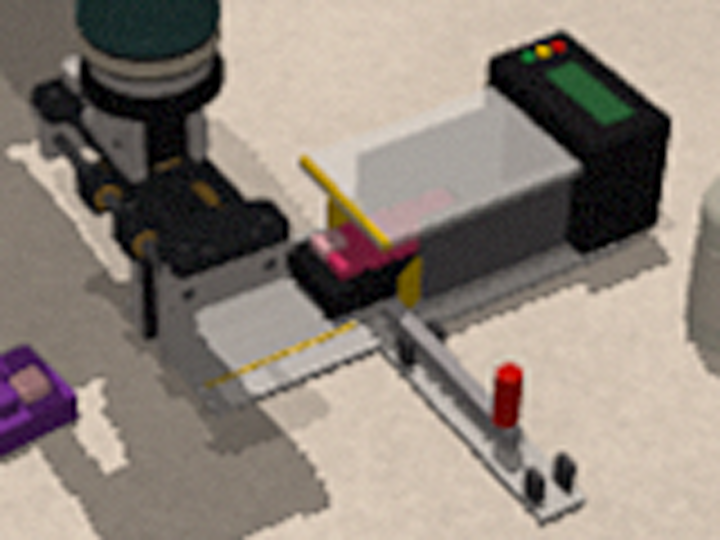

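```bash
python3 - <<'E'
from st import *
c=cam('scene')
for u,z in(((332,315),.006),((332,283),.026),((290,240),.026)):print(np.round(dk(plane(c,np.array(u)/4.5+(190,130),z)),4))
E
python3 -m inch '[[-0.57,[0,0,0.06],0],[-0.57,[0,0,0.067],0],[-0.57,[0.029,0.164,0],0],[-0.57,[0.02,0.115,0],0],[-0.57,[0.0036,0.02,0],0],[-0.57,[0.0012,0.007,0],0],[-0.57,[0,0,0],0],[-0.57,[0,0,0],0]]'; python3 st.py
python3 -m inch '[[-0.57,[0.0006,0.0033,0],0],[-0.57,[0.0006,0.0033,0],0],[-0.57,[0.0006,0.0033,0],0],[-0.57,[0.0006,0.0033,0],0],[-0.57,[0,0,0],0],[-0.57,[0,0,0],0],[-0.57,[0,0,0],0],[-0.57,[0,0,0],0]]'; python3 st.py
```

```text
[-0.0185 -0.022 ]
[-0.0159 -0.0171]
[-0.0172  0.0288]
t: 11.6
ee_pos: [0.511, 0.0631, 0.0663]
tcp_rot: [0.768, 0.641, -0.0, 0.0]
ft_force: [0.1, 0.4, -0.1]
width: 0.212
[-0.0258  0.0002] [0.511  0.0631 0.0663] j1v [-0.003 -0.002 -0.     0.003 -0.     0.001]
t: 12.4
ee_pos: [0.512, 0.0682, 0.0665]
tcp_rot: [0.767, 0.641, 0.0, 0.0]
ft_force: [0.4, 0.4, 0.5]
width: 0.218
[-0.0207  0.0001] [0.512  0.0682 0.0665] j1v [-0.001 -0.    -0.001 -0.002 -0.001  0.001]
```

```bash
python3 -m inch '[[-0.57,[0.0012,0.0066,0],0],[-0.57,[0.0012,0.0066,0],0],[-0.57,[0.0012,0.0066,0],0],[-0.57,[0.0006,0.0033,0],0],[-0.57,[0.0006,0.0033,0],0],[-0.57,[0,0,0],0],[-0.57,[0,0,0],0],[-0.57,[0,0,0],0]]'; python3 st.py
python3 -m inch '[[-0.57,[0.0006,0.0033,0],0],[-0.57,[0.0006,0.0033,0],0],[-0.57,[0.0006,0.0033,0],0],[-0.57,[0,0,0],0],[-0.57,[0,0,0],0],[-0.57,[0,0,0],0],[-0.57,[0,0,0],0],[-0.57,[0,0,0],0]]'; python3 st.py
```

```text
t: 13.2
ee_pos: [0.5134, 0.076, 0.0665]
tcp_rot: [0.768, 0.641, -0.0, 0.0]
ft_force: [0.1, -0.2, -0.3]
width: 0.213
[-0.0127  0.0001] [0.5134 0.076  0.0665] j1v [-0.001  0.001  0.001  0.    -0.001 -0.001]
t: 14.0
ee_pos: [0.5135, 0.0766, 0.0665]
tcp_rot: [0.768, 0.641, -0.002, 0.002]
ft_force: [-1.7, -6.7, 1.9]
width: 0.217
[-0.0121  0.0001] [0.5135 0.0766 0.0665] j1v [-0.001  0.002 -0.001 -0.     0.    -0.001]
```

```bash
python3 -m inch '[[0.4,[-0.0117,-0.0657,0],0],[0.4,[0,0,0],0],[0.4,[0,0,0],0],[0.4,[0,0,0],0],[0.4,[0,0,-0.06],0],[0.4,[0,0,-0.063],0],[0.4,[0.0036,0.02,0],0],[0.4,[0.0036,0.02,0],0]]'; python3 st.py
python3 -m inch '[[0.4,[0.0006,0.0033,0],0],[0.4,[0.0006,0.0033,0],0],[0.4,[0.0006,0.0033,0],0],[0.4,[0.0006,0.0033,0],0],[0.4,[0,0,0],0],[0.4,[0,0,0],0],[0.4,[0,0,0],0],[0.4,[0,0,0],0]]'; python3 st.py
```

```text
t: 14.8
ee_pos: [0.5125, 0.0723, 0.0295]
tcp_rot: [0.767, 0.641, -0.0, -0.0]
ft_force: [0.7, 0.8, -0.4]
width: 0.701
[-0.0165  0.0003] [0.5125 0.0723 0.0295] j1v [ 0.119  0.028 -0.07   0.     0.     0.113]
t: 15.6
ee_pos: [0.5133, 0.0752, 0.0296]
tcp_rot: [0.768, 0.641, 0.0, 0.0]
ft_force: [-0.2, 0.7, 0.4]
width: 0.7
[-0.0135  0.    ] [0.5133 0.0752 0.0296] j1v [-0.001 -0.001  0.001 -0.001 -0.    -0.001]
```

```bash
python3 -m inch '[[-1,[0,0,0],0],[-1,[0,0,0],0],[-1,[0,0,0],0],[-1,[-0.006,-0.033,0],0],[-1,[-0.006,-0.033,0],0],[-1,[-0.006,-0.033,0],0],[-1,[-0.006,-0.033,0],0],[-1,[0,0,0],0]]' 15; python3 st.py
python3 -m inch '[[0.44,[0,0,0],0],[0.44,[0,0,0],0],[0.44,[0,0,0],0],[0.44,[0,0,0.1],0],[0.44,[0,0,0.1],0],[-0.57,[-0.02,-0.1,0],0],[-0.57,[-0.02,-0.1,0],0],[-0.57,[0,0,0],0]]'; python3 st.py;python3 pad.py p2
```

```text
t: 16.4
ee_pos: [0.5058, 0.0338, 0.0296]
tcp_rot: [0.768, 0.64, -0.001, 0.0]
ft_force: [-0.4, -0.6, -1.0]
width: 0.574
[-0.0556  0.0002] [0.5058 0.0338 0.0296] j1v [ 0.019  0.005 -0.007  0.007 -0.001  0.017]
t: 17.2
ee_pos: [0.494, -0.0265, 0.0901]
tcp_rot: [0.768, 0.64, -0.0, 0.001]
ft_force: [-0.5, 0.4, 0.3]
width: 0.501
[-0.117   0.0012] [ 0.494  -0.0265  0.0901] j1v [ 0.042  0.011  0.003  0.049 -0.001  0.041]
scene 316 x range [-0.056 -0.017  0.036] y [-0.026 -0.006  0.017]
side 195 x range [-0.205 -0.025  0.031] y [-0.017 -0.005  0.011]
```

```bash
python3 -m inch '[[-0.57,[0,0,0],0],[-0.57,[0,0,0],0],[-0.57,[0,0,-0.1],0],[-0.57,[0,0,-0.1],0],[-0.57,[0,0,0],0],[-0.57,[0,0,0],0],[-0.57,[0,0,0],0],[-0.57,[0,0,0],0]]'; python3 st.py
```

```text
t: 18.1
ee_pos: [0.4956, -0.0244, 0.0315]
tcp_rot: [0.767, 0.641, 0.001, 0.001]
ft_force: [-0.4, -1.1, -0.4]
width: 0.217
[-0.1147  0.    ] [ 0.4956 -0.0244  0.0315] j1v [-0.002  0.     0.006 -0.    -0.003 -0.001]
```

```bash
python3 -m inch '[[-0.57,[0.0287,0.1613,0],0],[-0.57,[0.0287,0.1613,0],0],[-0.57,[-0.029,-0.164,0],0],[-0.57,[-0.029,-0.164,0],0],[-0.57,[0,0,0],0],[-0.57,[0,0,0.1],0],[-0.57,[0,0,0.1],0],[-0.57,[0,0,0],0]]'; python3 st.py;python3 pad.py p3
python3 - <<'E'
import cv2
a=cv2.imread('pics/p3_scene.png')[130:250,190:350]
cv2.imwrite('pics/p3c.png',cv2.resize(a,None,fx=5,fy=5,interpolation=cv2.INTER_CUBIC))
E
```

```text
t: 18.9
ee_pos: [0.4979, -0.0265, 0.0956]
tcp_rot: [0.768, 0.641, 0.004, 0.004]
ft_force: [0.5, 0.6, 0.2]
width: 0.214
[-0.1163 -0.0026] [ 0.4979 -0.0265  0.0956] j1v [ 0.005  0.032  0.066 -0.001 -0.038 -0.002]
scene 21 x range [0.027 0.034 0.043] y [-0.026 -0.019 -0.012]
side 17 x range [-0.206  0.027  0.037] y [-0.017 -0.003  0.018]
```

View pics/p3c.png

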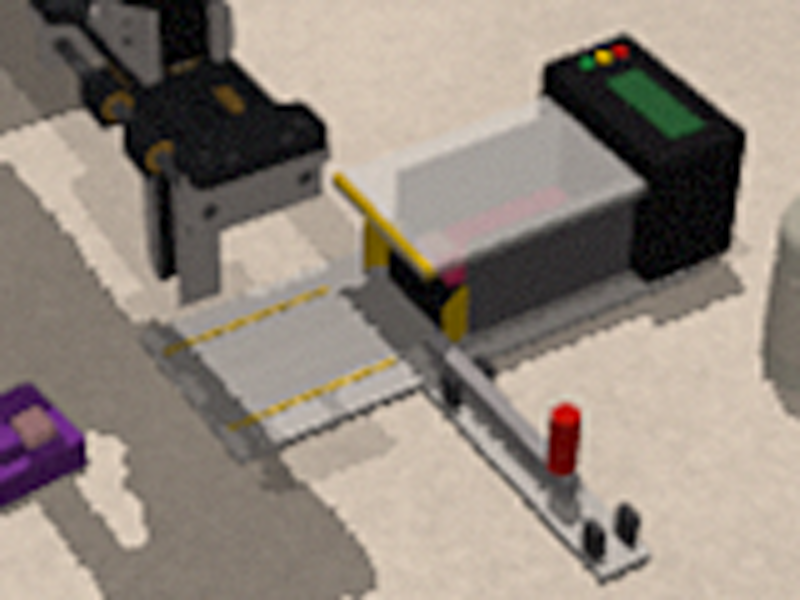

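Run:
```python
from st import *
for t in('p2','p3'):
  for n in('scene','side'):
    im=cv2.imread(f'pics/{t}_{n}.png').astype(int);c=cam(n)
    pk=((im[...,2]-im[...,1]>22)&(im[...,0]-im[...,1]>3)).astype(np.uint8)*255
    roi=np.zeros_like(pk);us=[proj(c,(*(L+x*ex+y*ey),z)) for x in(-.10,.136) for y in(-.028,.028) for z in(.03,.04)]
    cv2.fillConvexPoly(roi,cv2.convexHull(np.array(us,np.int32)),255);m=pk&roi
    ys,xs=np.nonzero(m);D=np.array([dk(plane(c,(x,y),.036)) for x,y in zip(xs,ys)])
    print(t,n,len(xs),np.percentile(D[:,0],[1,50,99]).round(4),np.percentile(D[:,1],[1,50,99]).round(4))
  a=cv2.imread(f'pics/{t}_scene.png')
c=cam('scene');print(dk(plane(c,(190+565/5,130+190/5),.036)))
c=cam('side')
im=cv2.imread('pics/p3_side.png');o=proj(c,(*(L+.05*ex),.03)).astype(int);print(o)
q=cv2.resize(im[o[1]-55:o[1]+55,o[0]-60:o[0]+90],None,fx=5,fy=5,interpolation=cv2.INTER_CUBIC);cv2.imwrite('pics/p3s.png',q)
```

```text
p2 scene 307 [-0.0565 -0.0178  0.0312] [-0.0279 -0.008   0.0158]
p2 side 169 [-0.0648 -0.0235  0.0201] [-0.0157 -0.005   0.0098]
p3 scene 27 [0.0251 0.0336 0.0923] [-0.0281 -0.018   0.0132]
p3 side 7 [0.0177 0.0267 0.0603] [-0.0161 -0.0142  0.0156]
(np.float64(0.1246155261470121), np.float64(0.007697903676890782))
[215 193]
```

View pics/p3s.png

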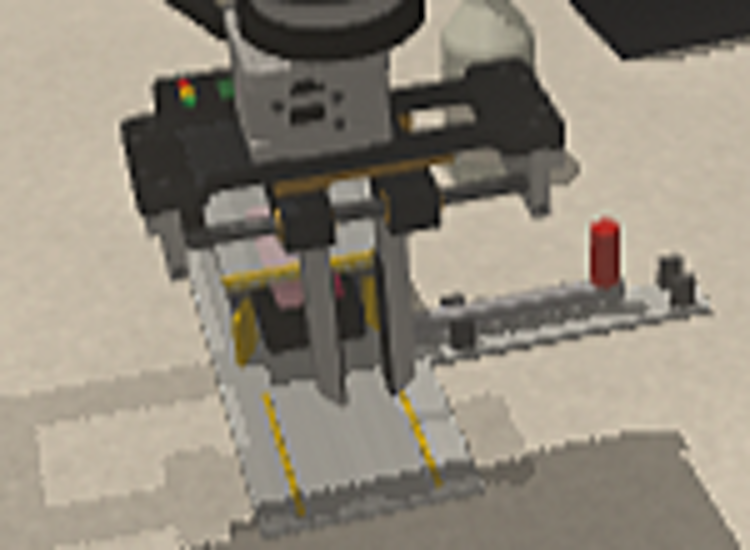

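```bash
python3 -m inch '[[-1,[0,0,0.16],0],[-1,[0,0,0.16],0],[-1,[0.0225,0.1264,0],0],[-1,[0.0225,0.1264,0],0],[-1,[0.0225,0.1264,0],0],[-1,[0.0225,0.1264,0],0],[-1,[0,0,0],0],[-1,[0,0,0],0]]'
python3 - <<'E'
from st import *
import pickle
s=observe();im=optics.camera('wrist');c=cam('wrist',s);pickle.dump(c,open('w3.pkl','wb'));cv2.imwrite('pics/w3f.png',im)
g=lambda x,y,z:proj(c,(*(L+x*ex+y*ey),z)).round(1)
us=np.array([g(x,y,.02) for x in(-.02,.16) for y in(-.06,.06)]);lo=np.maximum(us.min(0).astype(int),0);hi=us.max(0).astype(int)
print(lo,hi,dk(s['ee_pos']),[ (x,g(x,0,z)) for x,z in((0,.066),(22/1e3,.026),(.031,.036),(.129,.036),(.138,.026),(.138,.09))])
k=4 if (hi-lo).max()<150 else 3
cv2.imwrite('pics/w3.png',cv2.resize(im[lo[1]:hi[1],lo[0]:hi[0]],None,fx=k,fy=k,interpolation=cv2.INTER_CUBIC));print(k)
E
```

```text
t: 19.8
ee_pos: [0.5202, 0.1262, 0.184]
tcp_rot: [0.767, 0.642, -0.001, -0.001]
ft_force: [-0.1, 0.9, 0.0]
width: 0.002
[201  68] [311 221] (np.float64(0.03789489364233835), np.float64(0.002180425173717521)) [(0, array([256.1, 220.8])), (0.022, array([256. , 190.9])), (0.031, array([256., 186.])), (0.129, array([256.1,  97.7])), (0.138, array([256. ,  89.3])), (0.138, array([256.4,  85. ]))]
3
```

View pics/w3.png

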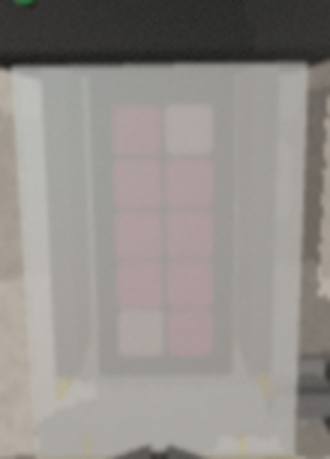

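Run:
```python
from st import *
import pickle
im=cv2.imread('pics/w3f.png').astype(float);c=pickle.load(open('w3.pkl','rb'))
g=im[:,240:272].mean((1,));
for r0 in(list(range(80,106))+list(range(180,200))):print(r0,g[r0].round(0),end=' ; ')
w=im[:,[222,223,224,288,289,290]].mean(1);print('\nwalls',[(r0,w[r0].mean().round(0)) for r0 in range(82,98)])
G=lambda x,z:proj(c,(*(L+x*ex),z))[1].round(1)
print([(z,G(.138,z)) for z in(.006,.026,.066,.072,.09)],G(0,.072),G(0,.066),G(.138,.026)-G(.137,.026))
lip=cv2.inRange(cv2.cvtColor(im.astype(np.uint8),cv2.COLOR_BGR2HSV),(20,110,80),(35,255,255));ys,xs=np.nonzero(lip);k=(xs>195)&(xs<320)&(ys>205)&(ys<245);print('yellow rows',np.unique(ys[k],return_counts=True))
e=im[80:210,205:305].clip(60,200);e=((e-100)/(190-100)*255).clip(0,255).astype(np.uint8)
cv2.imwrite('pics/w3e.png',cv2.resize(e,None,fx=4.5,fy=4.5,interpolation=cv2.INTER_CUBIC))
```

```text
80 [47. 48. 49.] ; 81 [48. 49. 50.] ; 82 [47. 48. 49.] ; 83 [47. 48. 48.] ; 84 [43. 44. 45.] ; 85 [39. 40. 40.] ; 86 [37. 38. 39.] ; 87 [36. 38. 38.] ; 88 [56. 58. 59.] ; 89 [101. 104. 105.] ; 90 [134. 138. 139.] ; 91 [147. 151. 152.] ; 92 [149. 153. 154.] ; 93 [150. 154. 154.] ; 94 [150. 154. 155.] ; 95 [150. 155. 155.] ; 96 [150. 155. 155.] ; 97 [150. 155. 155.] ; 98 [150. 155. 156.] ; 99 [150. 155. 156.] ; 100 [150. 155. 156.] ; 101 [151. 155. 157.] ; 102 [153. 157. 160.] ; 103 [157. 159. 166.] ; 104 [160. 162. 171.] ; 105 [161. 163. 172.] ; 180 [157. 159. 170.] ; 181 [157. 159. 170.] ; 182 [157. 158. 171.] ; 183 [156. 158. 170.] ; 184 [156. 158. 169.] ; 185 [155. 157. 167.] ; 186 [151. 154. 161.] ; 187 [147. 151. 156.] ; 188 [146. 150. 154.] ; 189 [146. 150. 153.] ; 190 [146. 150. 153.] ; 191 [147. 151. 153.] ; 192 [149. 153. 156.] ; 193 [155. 159. 162.] ; 194 [159. 163. 167.] ; 195 [160. 164. 168.] ; 196 [161. 165. 169.] ; 197 [163. 167. 170.] ; 198 [164. 168. 171.] ; 199 [164. 168. 172.] ; 
walls [(82, np.float64(51.0)), (83, np.float64(51.0)), (84, np.float64(48.0)), (85, np.float64(44.0)), (86, np.float64(39.0)), (87, np.float64(39.0)), (88, np.float64(57.0)), (89, np.float64(99.0)), (90, np.float64(137.0)), (91, np.float64(155.0)), (92, np.float64(159.0)), (93, np.float64(159.0)), (94, np.float64(159.0)), (95, np.float64(159.0)), (96, np.float64(159.0)), (97, np.float64(159.0))]
[(0.006, np.float64(90.4)), (0.026, np.float64(89.3)), (0.066, np.float64(86.9)), (0.072, np.float64(86.4)), (0.09, np.float64(85.0))] 223.0 220.8 -1.0
yellow rows (array([222, 223, 224, 225, 226, 227, 228, 229, 230, 231, 232, 233, 234,
       235, 236, 237, 238, 239, 240, 241, 242, 243, 244]), array([26, 48, 48, 25,  5,  5,  3,  3,  4,  3,  3,  3,  3,  3,  3,  3,  4,
        3,  3,  3,  3,  4,  4]))
```

Run:
```python
from st import *
A,B=cam('scene'),cam('side')
p,e=tri(A,np.array((613,175))/3+(150,130),B,np.array((328,90))/3.2+(150,130));print('bottle',p,e,dk(p))
print(dk(plane(A,np.array((613,240))/3+(150,130),0)))
im=optics.camera('scene');m=masks(im)['red']
for q in cv2.findContours(m,0,1)[0]:
    if cv2.contourArea(q)>10:
        M=cv2.moments(q);u=(M['m10']/M['m00'],M['m01']/M['m00']);k=plane(A,u,.042);print('knob',u,k,dk(k))
s=observe();print(dk(s['ee_pos']),s['ee_pos'])
T=(.0075-.002,-.196);print('target',L+T[0]*ex+T[1]*ey)
```

```text
bottle [0.68590905 0.24286582 0.04596567] 0.001688038596251203 (np.float64(0.1818226413840248), np.float64(-0.1405007224981616))
(np.float64(0.16734392958572628), np.float64(-0.1684155106828804))
knob (302.2207792207792, 217.41125541125538) [0.67235056 0.06864168 0.042     ] (np.float64(0.007920712013581105), np.float64(-0.15770546034501737))
(np.float64(0.03666569841529905), np.float64(0.0017096009533233928)) [0.52044684 0.1248973  0.18461199]
target [0.70962714 0.05954289]
```

```bash
python3 -m inch '[[-1,[0.126,-0.0433,0],0],[-1,[0.126,-0.0433,0],0],[-1,[0.126,-0.0433,0],0],[-1,[0.126,-0.0433,0],0],[-1,[0.126,-0.0433,0],0],[-1,[0,0,-0.12],0],[-1,[0,0,-0.12],0],[-1,[0,0,-0.08],0]]'
python3 -m inch '[[-1,[0,0,-0.07],0],[-1,[0,0,-0.045],0],[-1,[0,0,0],0],[-1,[0,0,0],0],[-1,[0,0,0],0],[-1,[0,0,0],0],[-1,[0,0,0],0],[-1,[0,0,0],0]]';python3 st.py
python3 pad.py q >/dev/null
python3 - <<'E'
import cv2
a=cv2.imread('pics/q_scene.png')[130:260,230:390]
cv2.imwrite('pics/qc.png',cv2.resize(a,None,fx=4.5,fy=4.5,interpolation=cv2.INTER_CUBIC))
E
```

```text
t: 20.7
ee_pos: [0.7087, 0.0582, 0.0856]
tcp_rot: [0.768, 0.64, -0.002, -0.001]
ft_force: [0.7, -0.3, -0.5]
width: 0.006
t: 21.5
ee_pos: [0.7103, 0.0609, 0.0559]
tcp_rot: [0.767, 0.641, 0.001, 0.0]
ft_force: [0.3, 0.7, 0.0]
width: 0.005
[ 0.007  -0.1964] [0.7103 0.0609 0.0559] j1v [0.001 0.005 0.005 0.    0.    0.001]
```

View pics/qc.png

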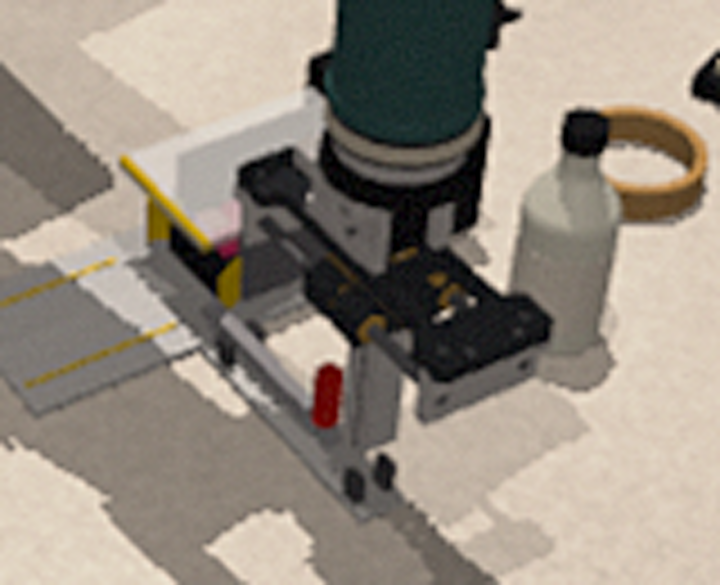

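```bash
python3 -m inch '[[-1,[-0.0394,0.007,0],0],[-1,[-0.0394,0.007,0],0],[-1,[-0.0394,0.007,0],0],[-1,[-0.0394,0.007,0],0],[-1,[-0.0394,0.007,0],0],[-1,[-0.0394,0.007,0],0],[-1,[-0.0394,0.007,0],0],[-1,[0,0,0],0]]';python3 st.py
python3 -m inch '[[-1,[-0.0098,0.0018,0],0],[-1,[-0.0098,0.0018,0],0],[-1,[-0.0065,0.0012,0],0],[-1,[-0.0065,0.0012,0],0],[-1,[0,0,0],0],[-1,[0,0,0],0],[-1,[0,0,0],0],[-1,[0,0,0],0]]';python3 st.py
```

```text
t: 22.4
ee_pos: [0.6264, 0.0756, 0.0553]
tcp_rot: [0.767, 0.641, -0.0, -0.0]
ft_force: [0.2, -0.2, 0.1]
width: 0.006
[ 0.0067 -0.1112] [0.6264 0.0756 0.0553] j1v [-0.004  0.02  -0.03   0.011  0.002 -0.002]
t: 23.2
ee_pos: [0.6198, 0.0768, 0.0555]
tcp_rot: [0.768, 0.641, 0.002, 0.002]
ft_force: [6.9, -1.8, -1.8]
width: 0.003
[ 0.0068 -0.1045] [0.6198 0.0768 0.0555] j1v [ 0.001  0.001 -0.001  0.     0.002  0.004]
```

```bash
python3 -m inch '[[-1,[0.0394,-0.007,0],0],[-1,[0.08,-0.014,0],0],[-1,[0.08,-0.014,0],0],[-1,[0,0,0.1],0],[-1,[0,0,0.16],0],[-1,[0,0,0.16],0],[-1,[0.16,0,0],0],[-1,[0,-0.16,0.1],0]]'
python3 - <<'E'
from st import *
A=cam('scene');im=optics.camera('scene');m=masks(im)['red']
for q in cv2.findContours(m,0,1)[0]:
    if cv2.contourArea(q)>10:
        M=cv2.moments(q);u=(M['m10']/M['m00'],M['m01']/M['m00']);print('knob',np.round(u,1),cv2.boundingRect(q),dk(plane(A,u,.042)))
cv2.imwrite('pics/end_scene.png',im)
a=im[120:260,210:390];cv2.imwrite('pics/endc.png',cv2.resize(a,None,fx=4.2,fy=4.2,interpolation=cv2.INTER_CUBIC))
E
```

```text
t: 24.0
ee_pos: [0.7263, 0.0292, 0.1968]
tcp_rot: [0.765, 0.644, -0.005, -0.006]
ft_force: [-1.0, -1.1, -3.7]
width: 0.007
knob [285.7 200.1] (283, 194, 6, 13) (np.float64(0.007829511022604728), np.float64(-0.08463605711348689))
```

View pics/endc.png

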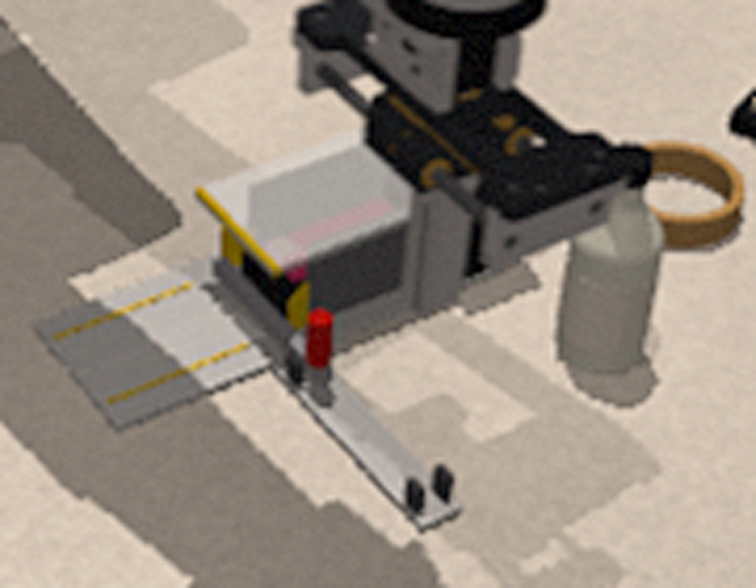

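```bash
python3 -m inch '[[-1,[0,0,0.05],0],[-1,[0,0,0],0],[-1,[0,0,0],0],[-1,[0,0,0],0],[-1,[0,0,0],0],[-1,[0,0,0],0],[-1,[0,0,0],0],[-1,[0,0,0],0]]'
python3 -c "
from rig import order;print(order.hand_in())"
```

```text
t: 24.85
ee_pos: [0.7251, 0.0245, 0.2224]
tcp_rot: [0.767, 0.641, -0.0, -0.0]
ft_force: [0.8, -0.4, 0.3]
width: 0.004
the job is handed in; nothing more can be done
None
```

The pink pad is in the tester, fully home as far as the pictures show. The bolt is shut behind it, and I handed the job in at about 25 s; no verdict was returned.

**How it was done:** I gripped the pad, set it on the apron and slid it into the funnel. The moves can't tilt the tool, so it could not lean back under the hood to push the pad home. Instead I knocked the pad home. The two fingertips pushed it at about 0.5 m/s, then reversed just before the lip, and it coasted to the stop. I first measured the coast with a trial knock and touched the lip gently (about 7 N) to find where the fingers must stop. Then I pushed the knob across with closed fingers until it stopped (about 7 N).

**Last checks:**
- **Pad:** The wrist view through the hood, taken before the bolt was moved, showed the case against the stop with no bed visible between them. I put it within about 1 mm of home. I did not measure it again after shutting the bolt, but the last picture shows it in the same place.
- **Bolt:** The knob measured at dock y = -84.6 mm, which is about 85 mm of travel, so fully shut.
- **Other things:** I never touched the cream pad, bottle, tape or purple pads. The arm was clear, about 0.2 m up.

**One disagreement:** My dock x-origin came out 2 to 4 mm different between the camera views and the lip touch. I therefore judged "home" from the pad against the stop in one picture, not from absolute coordinates.

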